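# Flip a metallographic mount face-down into the specimen nest

## Robot

A 6-joint arm with a two-finger parallel gripper is mounted at the origin on a cart in front of the work surface, level with it; the furniture and walls round the work are solid. World frame = base frame: x ahead of the robot, y to its left, z up, the work surface at z = 0. Lengths are in m, angles in rad, forces in N, time in s.
With the tool pointing down it reaches from about 0.25 to 0.775 m from the base axis. Payload 4 kg.
Tool frame: the origin (TCP) lies at the very end of the fingers, on their centre line; the grasp point (between the pads) lies 19 mm behind it; x points along the fingers, y is the direction in which the jaws open and shut, and the axes are right-handed (so a half turn about x gives the same grasp; the last joint's range is limited). The gripper opens to 94 mm and grips with 3 to 60 N. Pads are 16 mm wide; open, the fingers measure 119 mm over their backs; the gripper's body (75 mm by 177 mm) begins 78 mm behind the grasp point.
Start: joints at [-1.319, 0.087, 1.371, -0, 1.684, -0.103], TCP at [0.191, -0.516, 0.206] pointing down, gripper open.
Joint ranges: [-3.1, 3.1], [-0.76, 2.03], [0.27, 2.55], [-1.08, 4.22], [0.17, 2.65], [-2.57, 2.57]. Speed limits (rad/s): [2.79, 2.79, 3.14, 3.14, 3.14, 3.14].

## Interface

Orientations are given as [roll, pitch, yaw] about the fixed x, y, z axes, in that order (R = Rz(yaw) Ry(pitch) Rx(roll)).
In Python, from bench import robot gives the robot as it stands.
- The arm moves only by the tool carry_out, never from a script. Its argument "targets" is a list of rows, each a list of 5 numbers: the closure, from 0 (fully open) to 1 (shut), then the shift along the tool's x, y, z in cm, then the turn about the tool's x in degrees. In form: [[fingers, tx, ty, tz, turn], ...]. A call has 1 to 20 rows; each row shifts and turns the commanded pose from where the row before left it, along the tool's axes as they then stand; what a row does not reach is not made up. A row lasts 1/10 s, in which the tool goes at most 50 mm and 8.59 degrees, less where a joint would pass 70% of its speed; a pose out of reach is approached as far as the arm can. A call is refused whole if a number of a shift passes 5 or a number of a turn 8.59, either way. A call with a gripper value outside its range is refused whole. The fingers move at their own pace and stop on an object; the grip force is fixed at half the most. Time passes only in rows, so rows that do not move let the fingers close. It gives the time, the measured TCP pose, the force and the opening at its end, in the units of the state.
- robot.get_obs(): the state, without advancing time (a new reading comes with each control period).
- robot.snapshot(name): name is "side" or "top"; returns a dict with "image" (480x640x3 uint8, red, green, blue), "camera_matrix" (3x3 intrinsics, pixels), "pose" (4x4, takes a point from camera to world coordinates). Camera axes: x right, y up, looking along -z (the intrinsics and any distortion apply to the point x, -y, -z); pixel columns grow to the right and rows downward; lengths in m; the calibration is good to about 2 mm. A picture is of the moment at which its call begins. There is no depth.
- robot.close_job(): hands the job in, once; it reports no verdict.
The state is a dict: "time": time; "joint_positions": joint angles; "qvel": joint speeds; "joint_torque": joint torques, N m; "tool_pos": TCP position; "ee_rot": TCP orientation; "wrist_force": force on the tool from outside, world axes, zero at the start; "wrist_torque": the same for the moment, N m; "width": finger opening in m.
Only numpy, scipy, OpenCV 4.12 (cv2) and the standard library are available. Lean on these libraries where they do the work, as an engineer would, in place of code of your own. Each camera call takes 0.05 s, during which the arm holds its last target. There are 200 camera calls.

## Task

Take the larger of the two black resin specimen mounts and seat it, polished metal face up, in the round pocket of the open hinged flipper plate, and let go of it. Then swing the flipper plate by its crank pin all the way over, so that the mount turns over and ends lying face-down, fully seated in the fixed nest, and leave the plate lying closed on top.

Things in the scene. Friction and masses are not known exactly. Their poses are not given: they have to be found in the camera images.
- mount_center (a point): The larger mount: loose black resin disc, 50 mm diameter, 26 mm tall, about 100 g, standing on the bench with a flush rectangle of polished metal (26 x 16 mm) in its upper face. An unwanted look-alike of equal height but 30 mm diameter stands near. Point: the disc's centre, half-way up; z axis out of the polished face (up at the start).
- pocket_seat (a point): Centre of the mount when seated in the flipper plate (aluminium, 76x70x18 mm, on a grey station fixed to the bench; open and level at the start). Round pocket 58 mm wide, 13 mm deep, 4 mm chamfer; its mouth is level with this point while open, so half the mount stands out. The frame turns with the plate: z out of the pocket (up while open), x along the hinge, y from hinge to free edge.
- handle_grip (a point): On the axis of the crank pin: round steel, 12 mm diameter, fixed in the plate, 45 mm out of its side near the free edge, parallel to the hinge. Point 24 mm from the plate's side, 66 mm from the hinge, 36 mm over bare bench while open; turns with the plate. The plate (0.25 kg) swings 180 degrees freely, falls to the side it leans to and rests on stops. Past upright the mount tips out into the nest.
- nest_seat (a point): Centre of the mount when seated in the fixed nest: aluminium block beyond the hinge with a round recess 58 mm wide, 8 mm deep, 4 mm chamfer. Frame fixed: z up, x along the hinge, y towards the hinge and the open plate. The hinge line runs along this x, 40 mm to +y and 1.5 mm above this point. With the plate swung over, pocket_seat comes to 3 mm above this point.
Mind the look-alikes: they are no part of the job. What is shaped like the part that bears mount_center but blue is not meant.

How it is judged:
On the way, in this order (a step that is already met when the one before it is completed fails the run):
1. the larger mount lies seated face up in the open flipper plate's pocket, let go (distance between mount_center and pocket_seat below 0.008 m and angle between mount_center's own z axis and vertical below 0.15 rad and angle between pocket_seat's own z axis and vertical below 0.1 rad and contact force between the fingers and mount_large below 0.5 N), for 0.2 s.
2. the flipper plate is swung up past 50 degrees with the mount in its pocket (angle between pocket_seat's own z axis and vertical above 0.9 rad and distance between mount_center and pocket_seat below 0.012 m), for 0.04 s.
At the end, for the whole second after the job is handed in: The flipper plate lies swung over (within 8 degrees of the full half turn); the larger mount lies at rest face-down (within 10 degrees) in the nest, its centre within 10 mm sideways and 4 mm in height of the seated position (angle between pocket_seat's own z axis and vertical above 3 rad and angle between mount_center's own z axis and vertical above 2.97 rad and horizontal distance between mount_center and nest_seat below 0.01 m and z of mount_center in the frame of nest_seat between -0.004 and 0.004 m and linear speed of mount_large below 0.02 m/s); the robot touches nothing.
It also fails if it takes over 51 s, if anything falls off the work surface, if the arm or the gripper's body presses on something with over 40 N, if the wrist force passes 120 N, or if a joint passes its speed limit or range.

## Working session

There is one attempt and no reset: what is moved stays moved. The work goes in short steps, Python scripts to look and compute and a tool call to move; the robot and the scene stay as the last step left them, time stands still between calls to the robot, and variables do not carry over. Pictures are saved under pics/ and viewed, about 8 in all and at most 12, crops included, and the job is handed in when it is done.

Besides the shell and the picture viewer there is one more tool, called after ">>>" as a command line: name --pt "numbers of a row" for each row, then --argument value for the rest. carry_out: Moves the arm, as the interface text tells. Its arguments: {"type":"object","properties":{"targets":{"type":"array","items":{"type":"array","items":{"type":"number"}}}},"required":["targets"]}

```bash
mkdir -p pics; cat > h.py <<'E'
from bench import robot
import numpy as np, cv2
def snap(n,f=None):
    s=robot.snapshot(n)
    if f: cv2.imwrite('pics/'+f,s['image'][:,:,::-1])
    return s
def cast(s,px,z):
    K=np.array(s['camera_matrix']);T=np.array(s['pose'])
    d=np.linalg.inv(K)@[px[0],px[1],1]; d=T[:3,:3]@(d*[1,-1,-1]); o=T[:3,3]
    return o+d*(z-o[2])/d[2]
def proj(s,p):
    K=np.array(s['camera_matrix']);T=np.array(s['pose'])
    c=T[:3,:3].T@(np.array(p)-T[:3,3]); q=K@(c*[1,-1,-1]); return q[:2]/q[2]
E
python3 - <<'E'
from h import *
for n in('top','side'):
    s=snap(n,n+'0.png'); print(n,np.round(s['pose'],3).tolist(),np.round(s['camera_matrix'],1).tolist(),[k for k in s])
print(robot.get_obs())
a=cv2.imread('pics/top0.png');b=cv2.imread('pics/side0.png')
E
```

```text
top [[-0.009, 0.982, -0.188, 0.337], [-1.0, -0.005, 0.022, 0.038], [0.02, 0.188, 0.982, 1.161], [0.0, 0.0, 0.0, 1.0]] [[599.5, 0.0, 323.4], [0.0, 599.5, 236.9], [0.0, 0.0, 1.0]] ['image', 'camera_matrix', 'pose']
side [[-1.0, 0.017, 0.013, 0.55], [0.006, -0.383, 0.924, 0.795], [0.021, 0.924, 0.383, 0.365], [0.0, 0.0, 0.0, 1.0]] [[527.7, 0.0, 319.9], [0.0, 527.7, 241.1], [0.0, 0.0, 1.0]] ['image', 'camera_matrix', 'pose']
{'time': 0.1, 'joint_positions': array([-1.31909939e+00,  8.78895615e-02,  1.37206420e+00, -5.47780331e-07,
        1.68363756e+00, -1.03087416e-01]), 'qvel': array([ 1.17337351e-03, -1.85013146e-03, -2.64586569e-03,  1.09339774e-03,
       -7.75408188e-05,  1.48275173e-03]), 'joint_torque': array([ 3.30230199e-03, -3.41252625e+01, -3.03301728e+01,  7.21946592e-02,
        3.03914328e-02, -8.91261379e-05]), 'tool_pos': array([ 0.19094162, -0.51526446,  0.20443637]), 'ee_rot': array([-1.67361135,  1.56879766,  1.82276559]), 'wrist_force': array([-0.48793907, -0.37337993, -0.29437831]), 'wrist_torque': array([-0.00296405, -0.0249516 ,  0.01147528]), 'width': 0.09383619708253049}
```

View pics/top0.png

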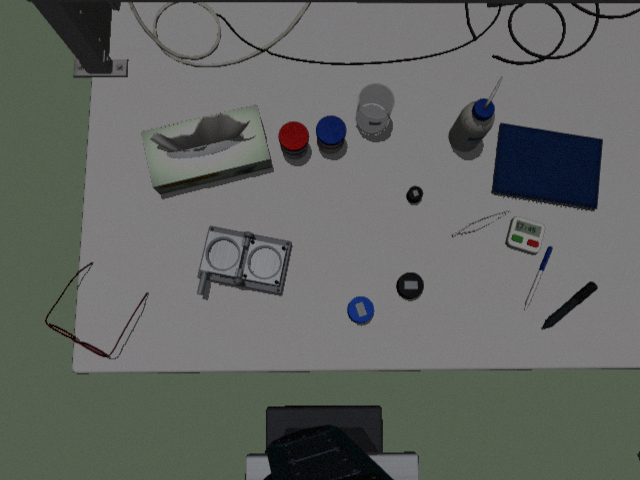

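View pics/side0.png

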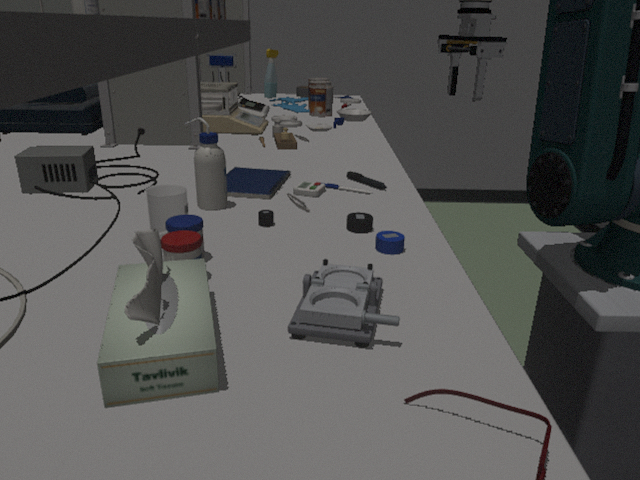

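Top view: the candidates are the black disc at (410,286), the small black disc at (415,194) and the blue disc at (361,309). The black one at (410,286) has the larger diameter, so it is the one meant. The station is at (245,260): the open plate with pin (204,283) is on the left and the nest (265,263) on the right. I'll confirm this in an enlarged crop.

```bash
python3 - <<'E'
from h import *
a=cv2.imread('pics/top0.png')
b=cv2.imread('pics/side0.png')
r=lambda im,x,y,w,h,k:cv2.convertScaleAbs(cv2.resize(im[y:y+h,x:x+w],None,fx=k,fy=k,interpolation=cv2.INTER_CUBIC),alpha=1.5)
c1=r(a,185,215,130,95,4);c2=r(a,340,180,100,150,2.5);c3=r(b,270,250,150,100,3)
out=np.zeros((600,800,3),np.uint8)
out[:380,:520]=c1; out[:375,530:780]=c2
c3=cv2.resize(c3,(330,220)); out[380:600,:330]=c3
cv2.imwrite('pics/crop1.png',out)
s=robot.snapshot('top')
g=cv2.cvtColor(a,cv2.COLOR_BGR2HSV)
m=((g[:,:,2]<60)).astype(np.uint8)
m[:180]=0;m[330:]=0;m[:,:340]=0;m[:,440:]=0
for c in cv2.findContours(m,cv2.RETR_EXTERNAL,cv2.CHAIN_APPROX_NONE)[0]:
    if len(c)>20:
        (x,y),w,t=cv2.fitEllipse(c); print(x,y,w,cv2.boundingRect(c), cast(s,(x,y),.02).round(4))
E
```

```text
359.2615051269531 311.1065673828125 (22.51515769958496, 26.551639556884766) (348, 313, 21, 12) [ 0.4116 -0.0538  0.02  ]
409.5967712402344 286.0623779296875 (26.22531509399414, 27.207534790039062) (396, 273, 28, 28) [ 0.4585 -0.1513  0.02  ]
414.1335144042969 194.83416748046875 (14.96525764465332, 18.11022186279297) (406, 186, 17, 19) [ 0.6387 -0.1668  0.02  ]
```

View pics/crop1.png

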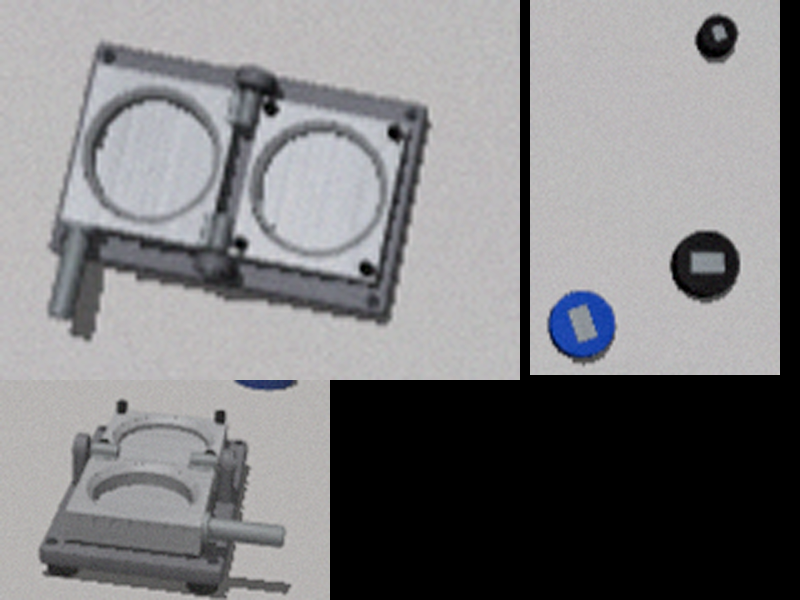

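The crop shows the larger black mount with its metal rectangle at about (411,285), face up. The pocket rim is at (223,253), the nest at (264.5,262), and the pin runs from (204,272) to (199.5,293).

```bash
cat >> h.py <<'E'
def tri(s1,p1,s2,p2):
    A=[];b=[]
    M=np.zeros((3,3));v=np.zeros(3);L=[]
    for s,p in((s1,p1),(s2,p2)):
        o=np.array(s['pose'])[:3,3];d=cast(s,p,0)-o;d/=np.linalg.norm(d);P=np.eye(3)-np.outer(d,d);M+=P;v+=P@o;L.append((o,P))
    x=np.linalg.solve(M,v);return x.round(4),[round(np.linalg.norm(P@(x-o))*1000,1) for o,P in L]
E
python3 - <<'E'
from h import *
t=snap('top');s=snap('side')
print('pocket tri',tri(t,(223,253.2),s,(335,298.6)))
print('pin tip',tri(t,(199.5,293),s,(398.6,320.9)))
for n,im in(('top',t),('side',s)):
    g=cv2.cvtColor(im['image'],cv2.COLOR_RGB2HSV); 
    m=((g[:,:,1]<60)&(g[:,:,2]>85)&(g[:,:,2]<400)).astype(np.uint8)
    x,y,w,h=(400,276,22,18) if n=='top' else (345,205,30,20)
    print(n,im['image'][y:y+h,x:x+w,1].tolist() if n=='side' else '')
    if n=='top':
        q=im['image'][277:294,402:421,1]; ys,xs=np.where(q>70); print('metal',xs.mean()+402,ys.mean()+277,len(xs),cv2.minAreaRect(np.c_[xs,ys].astype(np.float32)), cast(t,(xs.mean()+402,ys.mean()+277),.026))
for p in((223,253.2),):
    for z in(.04,.045,.05): print(z,cast(t,p,z).round(4),cast(t,(264.5,261.8),z-.005).round(4))
E
```

```text
pocket tri (array([0.5209, 0.2031, 0.0414]), [np.float64(0.1), np.float64(0.1)])
pin tip (array([0.4461, 0.2461, 0.036 ]), [np.float64(0.4), np.float64(0.4)])
top 
metal 410.6326530612245 284.5408163265306 98 ((9.0, 7.5), (7.0, 12.0), 90.0) [ 0.46076551 -0.15235413  0.026     ]
side [[119, 118, 123, 122, 120, 120, 119, 120, 120, 118, 121, 117, 120, 119, 117, 118, 116, 121, 121, 120, 120, 120, 118, 119, 118, 121, 120, 121, 118, 119], [119, 120, 121, 122, 117, 118, 117, 123, 121, 117, 121, 120, 121, 118, 116, 119, 118, 120, 120, 121, 123, 120, 118, 119, 120, 118, 125, 120, 121, 121], [124, 119, 117, 119, 122, 121, 119, 118, 119, 117, 122, 120, 117, 115, 124, 120, 122, 121, 119, 117, 121, 119, 119, 119, 123, 120, 123, 118, 119, 120], [121, 120, 119, 123, 121, 117, 123, 120, 121, 120, 119, 118, 121, 120, 119, 119, 117, 120, 119, 122, 121, 116, 119, 118, 121, 118, 121, 122, 118, 119], [121, 121, 119, 120, 118, 118, 120, 121, 119, 123, 119, 123, 120, 118, 119, 121, 118, 121, 119, 115, 120, 120, 120, 121, 118, 119, 120, 118, 122, 118], [119, 120, 122, 122, 122, 123, 119, 118, 123, 121, 119,
[... 1362 characters left out ...]
33, 29, 27, 37, 25, 31, 30, 14, 44, 106, 119], [122, 94, 46, 27, 36, 26, 26, 28, 25, 30, 34, 25, 28, 23, 31, 32, 29, 25, 27, 31, 16, 25, 28, 33, 28, 31, 26, 51, 110, 126], [124, 89, 43, 24, 25, 25, 34, 33, 26, 21, 27, 32, 25, 22, 25, 22, 31, 29, 26, 31, 28, 21, 27, 27, 27, 25, 24, 51, 103, 121], [123, 87, 43, 27, 28, 36, 27, 20, 17, 30, 29, 25, 30, 29, 28, 32, 22, 29, 19, 32, 28, 22, 26, 20, 23, 26, 24, 64, 110, 123], [126, 79, 30, 22, 26, 29, 31, 34, 34, 22, 28, 27, 28, 35, 25, 29, 21, 25, 32, 25, 27, 24, 28, 35, 29, 21, 18, 76, 116, 123]]
0.04 [0.521  0.2033 0.04  ] [0.5049 0.1253 0.035 ]
0.045 [0.5202 0.2026 0.045 ] [0.5041 0.1249 0.04  ]
0.05 [0.5194 0.2018 0.05  ] [0.5034 0.1245 0.045 ]
```

```bash
cat >> h.py <<'E'
from scipy.spatial.transform import Rotation as Ro
def plan(target,jaw):
    "remaining shift in present tool axes (cm) and turn options about tool x (deg)"
    o=robot.get_obs();R=Ro.from_euler('xyz',o['ee_rot']);
    d=R.inv().apply(np.array(target)-o['tool_pos'])*100
    y=R.apply([0,1,0]);psi=np.degrees(np.arctan2(y[1],y[0]))
    t=(psi-np.degrees(np.arctan2(jaw[1],jaw[0]))+90)%180-90
    q=np.degrees(o['joint_positions'])
    print('t',round(o['time'],2),'pos',o['tool_pos'].round(4),'psi',psi.round(1),'q1,q6',q[[0,5]].round(1),'F',o['wrist_force'].round(1),'w',round(o['width'],4))
    print(' shift now cm',d.round(2),'turn',round(t,1),'then shift after turn',Ro.from_euler('x',-t,degrees=True).apply(d).round(2),
     ' q1 target',np.degrees(np.arctan2(target[1],target[0])).round(1))
MOUNT=[.4605,-.152];POCKET=[.5205,.203];HX=[.98,-.2];HY=[.2,.98];PIN=[.465,.241]
E
python3 - <<'E'
from h import *
plan(MOUNT+[.1],[1,0]);plan(POCKET+[.12],HX);plan(PIN+[.1],HY)
E
```

```text
t 0.25 pos [ 0.191  -0.5155  0.2049] psi -69.7 q1,q6 [-75.6  -5.9] F [-1.2 -0.2 -0.6] w 0.0944
 shift now cm [ 10.52 -24.71 -37.9 ] turn -69.7 then shift after turn [ 10.52  26.95 -36.34]  q1 target -18.3
t 0.25 pos [ 0.191  -0.5155  0.2049] psi -69.7 q1,q6 [-75.6  -5.9] F [-1.2 -0.2 -0.6] w 0.0944
 shift now cm [  8.56 -55.92 -55.86] turn -58.1 then shift after turn [  8.56  17.92 -76.98]  q1 target 21.3
t 0.25 pos [ 0.191  -0.5155  0.2049] psi -69.7 q1,q6 [-75.6  -5.9] F [-1.2 -0.2 -0.6] w 0.0944
 shift now cm [ 10.56 -61.41 -51.97] turn 31.9 then shift after turn [ 10.56 -79.59 -11.72]  q1 target 27.4
```

>>> carry_out --pt "0 0 0 0 -8.3" --pt "0 0 0 0 -8.3" --pt "0 0 0 0 -8.3" --pt "0 0 0 0 -8.3" --pt "0 0 0 0 -8.3" --pt "0 0 0 0 -8.3" --pt "0 0 0 0 -8.3" --pt "0 1 1.91 -4.1 0" --pt "0 1 1.91 -4.1 0" --pt "0 1 1.91 -4.1 0" --pt "0 1 1.91 -4.1 0" --pt "0 1 1.91 -4.1 0" --pt "0 1 1.91 -4.1 0" --pt "0 1 1.91 -4.1 0" --pt "0 1 1.91 -4.1 0" --pt "0 1 1.91 -4.1 0" --pt "0 1 1.91 -4.1 0" --pt "0 0 0 0 0" --pt "0 0 0 0 0"

```text
time: 2.15
tool_pos: [0.4604, -0.1517, 0.1051]
ee_rot: [-1.195, 1.569, -2.965]
wrist_force: [-0.7, 0.5, -0.1]
width: 0.0941
```

```bash
python3 - <<'E'
from h import *
plan(MOUNT+[.014],HX)
E
```

```text
t 2.15 pos [ 0.4604 -0.1517  0.1051] psi -11.4 q1,q6 [-24.9 -13.5] F [-0.7  0.5 -0.1] w 0.0941
 shift now cm [9.11 0.03 0.03] turn 0.1 then shift after turn [9.11 0.03 0.03]  q1 target -18.3
```

>>> carry_out --pt "0 2 0 0 0" --pt "0 2 0 0 0" --pt "0 2 0 0 0" --pt "0 2 0 0 0" --pt "0 1.1 0 0 0" --pt "0 0 0 0 0" --pt "1 0 0 0 0" --pt "1 0 0 0 0" --pt "1 0 0 0 0" --pt "1 0 0 0 0" --pt "1 0 0 0 0" --pt "1 0 0 0 0" --pt "1 0 0 0 0" --pt "1 0 0 0 0" --pt "1 0 0 0 0" --pt "1 0 0 0 0"

```text
time: 3.75
tool_pos: [0.4606, -0.1524, 0.0147]
ee_rot: [1.546, 1.57, -0.227]
wrist_force: [0.0, 0.3, 1.8]
width: 0.0494
```

```bash
python3 - <<'E'
from h import *
plan(MOUNT+[.1],HX)
s=robot.snapshot('side')['image'][150:270,290:450,::-1]
cv2.imwrite('pics/grasp.png',cv2.convertScaleAbs(cv2.resize(s,None,fx=4,fy=4,interpolation=cv2.INTER_CUBIC),alpha=1.7))
E
```

```text
t 3.75 pos [ 0.4606 -0.1524  0.0147] psi -11.6 q1,q6 [-25.  -13.4] F [0.  0.3 1.8] w 0.0494
 shift now cm [-8.53 -0.01 -0.04] turn -0.0 then shift after turn [-8.53 -0.01 -0.04]  q1 target -18.3
```

View pics/grasp.png

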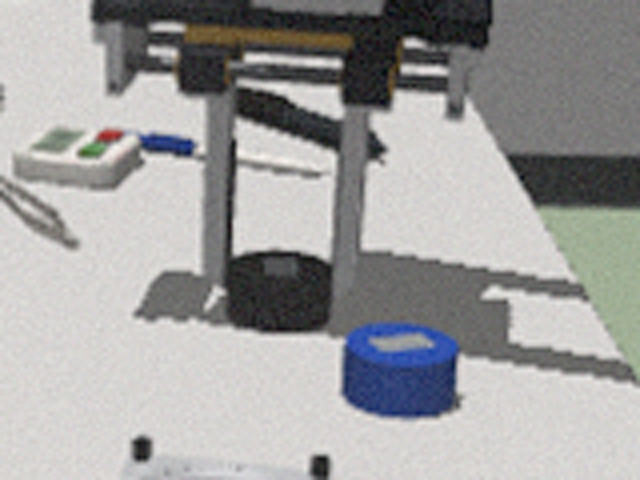

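The mount is gripped at (280,290) in the crop, with a width of 49.4 mm. Next I lift it and carry it above the pocket.

>>> carry_out --pt "1 -1 0 0 0" --pt "1 -2 0 0 0" --pt "1 -3 0 0 0" --pt "1 -3 0 0 0" --pt "1 -1 0 -1 0" --pt "1 0 0 -2 0" --pt "1 0 -0.2 -4 0" --pt "1 0 -0.2 -4 0" --pt "1 0 -0.2 -4 0" --pt "1 0 -0.2 -4 0" --pt "1 0 -0.2 -4 0" --pt "1 0 -0.2 -4 0" --pt "1 0 0 -4 0" --pt "1 0 0 -3 0" --pt "1 0 0 -2 0" --pt "1 0 0 0 0" --pt "1 0 0 0 0"

```text
time: 5.5
tool_pos: [0.52, 0.2028, 0.1134]
ee_rot: [-0.834, 1.568, -2.606]
wrist_force: [-0.1, -0.4, -1.1]
width: 0.0492
```

```bash
python3 - <<'E'
from h import *
plan(POCKET+[.075],HX)
E
```

```text
t 5.5 pos [0.52   0.2028 0.1134] psi -11.5 q1,q6 [15.5 27. ] F [-0.1 -0.4 -1.1] w 0.0492
 shift now cm [ 3.84  0.05 -0.03] turn 0.0 then shift after turn [ 3.84  0.05 -0.03]  q1 target 21.3
```

>>> carry_out --pt "1 1.5 0 0 0" --pt "1 1.5 0 0 0" --pt "1 1.3 0 0 0" --pt "1 0 0 0 0" --pt "1 0 0 0 0"

```text
time: 6.0
tool_pos: [0.5204, 0.2021, 0.0705]
ee_rot: [-1.063, 1.569, -2.837]
wrist_force: [-0.0, -0.3, -0.7]
width: 0.0494
```

```bash
python3 - <<'E'
from h import *
plan(POCKET+[.049],HX)
s=robot.snapshot('side');o=robot.get_obs()
im=s['image'][:,:,::-1][230:350,260:420]
cv2.imwrite('pics/over.png',cv2.convertScaleAbs(cv2.resize(im,None,fx=5,fy=5,interpolation=cv2.INTER_CUBIC),alpha=1.7))
p=o['tool_pos']
for n,z in(('mountbottom',-.0147),('top',.0113)):
    for k in(-.025,0,.025):
        print(n,k,((proj(s,p+[k,0,z])-[260,230])*5).round())
print('mouth',[((proj(s,POCKET+[z])-[260,230])*5).round() for z in(.041,.043,.045)])
E
```

```text
t 6.0 pos [0.5204 0.2021 0.0705] psi -11.6 q1,q6 [15.4 27. ] F [-0.  -0.3 -0.7] w 0.0494
 shift now cm [ 2.15 -0.   -0.09] turn -0.1 then shift after turn [ 2.15 -0.   -0.09]  q1 target 21.3
mountbottom -0.025 [476. 290.]
mountbottom 0 [377. 288.]
mountbottom 0.025 [278. 287.]
top -0.025 [481. 197.]
top 0 [380. 195.]
top 0.025 [280. 193.]
mouth [array([377., 344.]), array([377., 337.]), array([378., 330.])]
```

View pics/over.png

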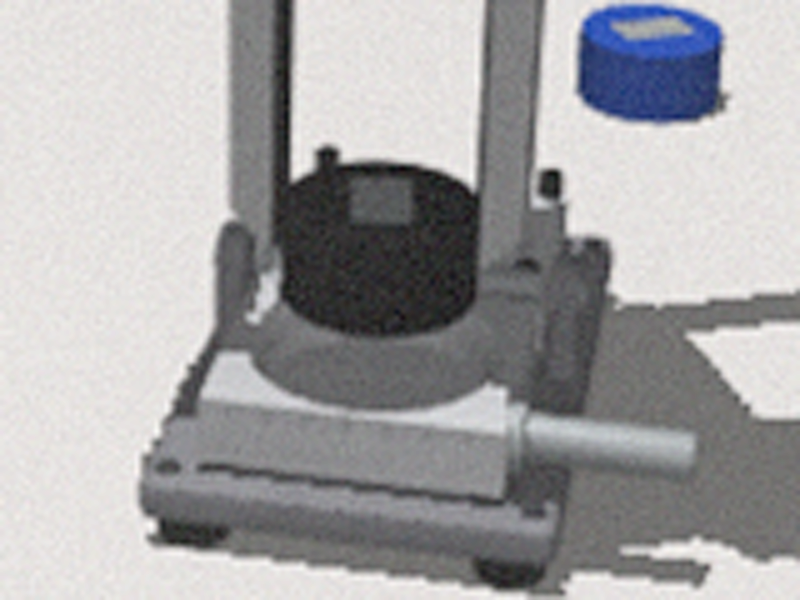

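The mount hangs centred over the pocket, at about column 380 in the crop. Next I lower it and release.

>>> carry_out --pt "1 0.6 0 -0.15 0" --pt "1 0.6 0 0 0" --pt "1 0.6 0 0 0" --pt "1 0.5 0 0 0" --pt "1 0 0 0 0" --pt "1 0 0 0 0"

```text
time: 6.65
tool_pos: [0.5211, 0.2041, 0.0482]
ee_rot: [-0.795, 1.57, -2.568]
wrist_force: [-0.1, -0.7, -0.6]
width: 0.049
```

>>> carry_out --pt "1 0.2 0 0 0" --pt "1 0 0 0 0" --pt "0.75 0 0 0 0" --pt "0.5 0 0 0 0" --pt "0.25 0 0 0 0" --pt "0 0 0 0 0" --pt "0 0 0 0 0" --pt "0 0 0 0 0" --pt "0 0 0 0 0" --pt "0 0 0 0 0" --pt "0 -2 0 0 0" --pt "0 -4 0 0 0" --pt "0 -4 0 0 0" --pt "0 0 0 0 0"

```text
time: 8.05
tool_pos: [0.525, 0.2053, 0.154]
ee_rot: [2.045, 1.557, 0.272]
wrist_force: [-0.1, -0.4, 1.3]
width: 0.094
```

```bash
python3 - <<'E'
from h import *
plan(PIN+[.12],HY)
s=robot.snapshot('side')
im=s['image'][:,:,::-1][230:350,260:420]
cv2.imwrite('pics/seat.png',cv2.convertScaleAbs(cv2.resize(im,None,fx=5,fy=5,interpolation=cv2.INTER_CUBIC),alpha=1.7))
print([((proj(s,PIN+[z])-[260,230])*5).round() for z in(.036,)])
E
```

```text
t 8.05 pos [0.525  0.2053 0.154 ] psi -11.6 q1,q6 [15.6 27.2] F [-0.1 -0.4  1.3] w 0.094
 shift now cm [ 3.33 -6.63 -2.28] turn 90.0 then shift after turn [ 3.33 -2.28  6.63]  q1 target 27.4
[array([611., 442.])]
```

View pics/seat.png

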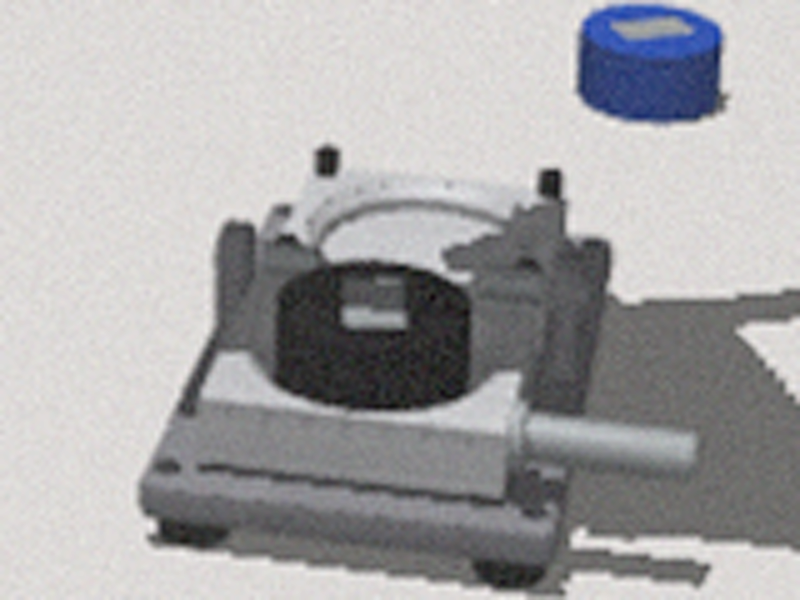

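```bash
python3 - <<'E'
from h import *
t=snap('top');s=snap('side')
for n,im,(x,y,w,h) in(('top',t,(195,225,55,60)),('side',s,(305,278,55,40))):
    g=im['image'][y:y+h,x:x+w].max(2)
    m=(g<45).astype(np.uint8)
    k,l,st,c=cv2.connectedComponentsWithStats(m); i=1+st[1:,4].argmax(); print(n,st[i],c[i]+[x,y])
    if n=='top':
        cc=max(cv2.findContours((l==i).astype(np.uint8),cv2.RETR_EXTERNAL,cv2.CHAIN_APPROX_NONE)[0],key=len)
        (u,v),r=cv2.minEnclosingCircle(cc); print(u+x,v+y,r,[cast(t,(u+x,v+y),z).round(4) for z in(.05,.055)])
cv2.imwrite('pics/topseat.png',cv2.convertScaleAbs(cv2.resize(t['image'][205:305,160:300,::-1],None,fx=5,fy=5,interpolation=cv2.INTER_CUBIC),alpha=1.7))
E
```

```text
top [  0  18  27  42 700] [204.88142857 266.65285714]
207.29523849487305 265.1761894226074 22.483619689941406 [array([0.4969, 0.2305, 0.05  ]), array([0.4962, 0.2296, 0.055 ])]
side [ 10   4  39  30 894] [334.10961969 297.87695749]
```

View pics/topseat.png

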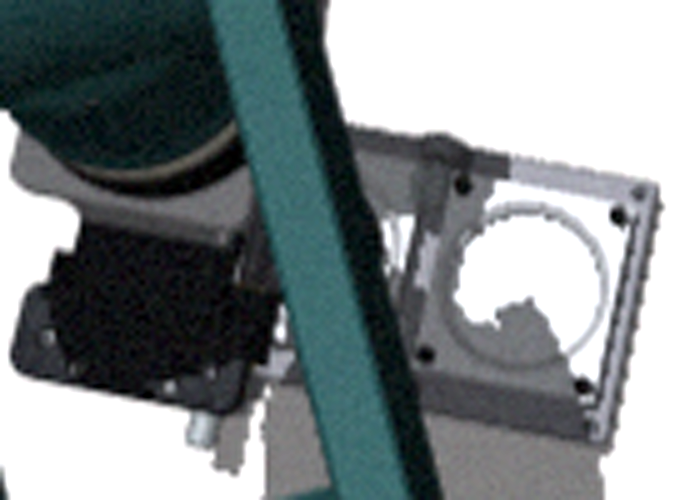

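Side view: the mount sits down in the pocket, with columns 275–468 centred on the rim. The arm blocks the top view. Next I turn 90° and go to the pin.

>>> carry_out --pt "0 0 0 0 -8.2" --pt "0 0 0 0 -8.2" --pt "0 0 0 0 -8.2" --pt "0 0 0 0 -8.2" --pt "0.2 0 0 0 -8.2" --pt "0.4 0 0 0 -8.2" --pt "0.55 0 0 0 -8.2" --pt "0.55 0 0 0 -8.2" --pt "0.55 0 0 0 -8.2" --pt "0.55 0 0 0 -8.2" --pt "0.55 0 0 0 -8.2" --pt "0.55 0 0.7 -2 0" --pt "0.55 0 0.8 -2.5 0" --pt "0.55 0 0.8 -2.1 0" --pt "0.55 1.5 0 0 0" --pt "0.55 1.5 0 0 0" --pt "0.55 0 0 0 0" --pt "0.55 0 0 0 0"

```text
time: 10.0
tool_pos: [0.4608, 0.2388, 0.1146]
ee_rot: [-2.461, 1.567, -2.66]
wrist_force: [0.7, 0.8, 0.8]
width: 0.0425
```

```bash
python3 - <<'E'
from h import *
plan([.463,.2414,.019],HY)
s=robot.snapshot('side')
im=s['image'][:,:,::-1][200:350,240:440]
cv2.imwrite('pics/pin.png',cv2.convertScaleAbs(cv2.resize(im,None,fx=4,fy=4,interpolation=cv2.INTER_CUBIC),alpha=1.7))
E
```

```text
t 10.0 pos [0.4608 0.2388 0.1146] psi 78.6 q1,q6 [ 21.1 -57.4] F [0.7 0.8 0.8] w 0.0425
 shift now cm [9.56 0.32 0.19] turn 0.1 then shift after turn [9.56 0.32 0.19]  q1 target 27.5
```

View pics/pin.png

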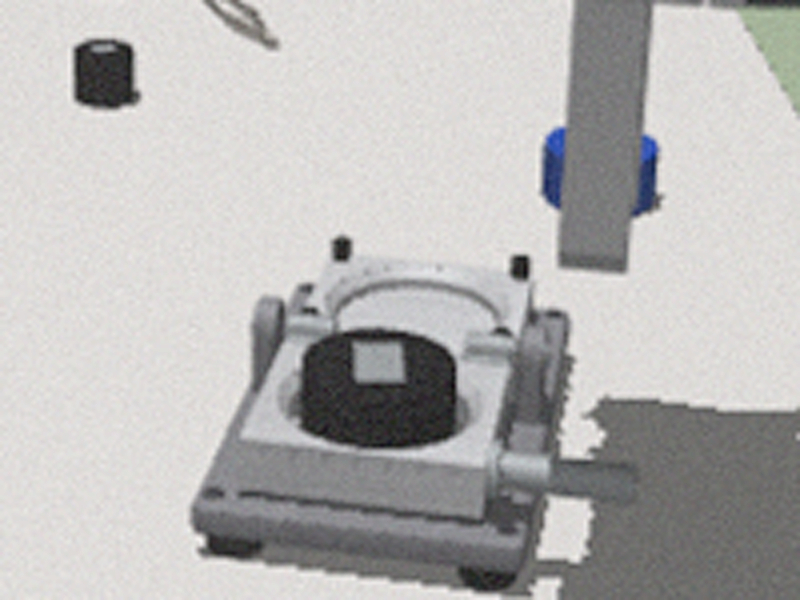

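The mount is level and centred in the pocket: mount columns 300–457 against rim columns 280–478. Next I go down to the pin and grip it.

>>> carry_out --pt "0.55 1.5 0.3 0.2 0" --pt "0.55 2 0 0 0" --pt "0.55 2 0 0 0" --pt "0.55 2 0 0 0" --pt "0.55 1.5 0 0 0" --pt "0.55 0.5 0 0 0" --pt "0.55 0 0 0 0" --pt "0.8 0 0 0 0" --pt "1 0 0 0 0" --pt "1 0 0 0 0" --pt "1 0 0 0 0" --pt "1 0 0 0 0" --pt "1 0 0 0 0" --pt "1 0 0 0 0"

```text
time: 11.45
tool_pos: [0.4639, 0.2421, 0.022]
ee_rot: [-0.157, 1.57, -0.355]
wrist_force: [-0.9, -2.1, 4.1]
width: 0.0112
```

```bash
python3 - <<'E'
from h import *
plan([.463,.2414,.019],HY)
E
```

```text
t 11.45 pos [0.4639 0.2421 0.022 ] psi 78.6 q1,q6 [ 21.4 -57.2] F [-0.9 -2.1  4.1] w 0.0112
 shift now cm [ 0.3  -0.09 -0.08] turn 0.2 then shift after turn [ 0.3  -0.09 -0.08]  q1 target 27.5
```

```bash
python3 - <<'E'
import numpy as np
th=np.r_[0,3,np.arange(8,84,6),80,83,86,90,96,104,113,122,131,140,148,154,158.]
th=np.unique(th)
f=np.radians(th-7);y=6.65*np.cos(f);z=6.65*np.sin(f)
for a,b,c in zip(th[1:],-np.diff(z),np.diff(y)): print(a,round(b,2),round(c,2))
E
```

```text
3.0 -0.35 0.03
8.0 -0.58 0.02
14.0 -0.69 -0.05
20.0 -0.69 -0.12
26.0 -0.67 -0.19
32.0 -0.65 -0.26
38.0 -0.61 -0.33
44.0 -0.58 -0.39
50.0 -0.53 -0.45
56.0 -0.48 -0.5
62.0 -0.43 -0.55
68.0 -0.37 -0.59
74.0 -0.31 -0.63
80.0 -0.24 -0.65
83.0 -0.09 -0.34
86.0 -0.08 -0.34
90.0 -0.07 -0.46
96.0 -0.05 -0.69
104.0 0.05 -0.93
113.0 0.21 -1.02
122.0 0.37 -0.98
131.0 0.51 -0.91
140.0 0.65 -0.82
148.0 0.68 -0.63
154.0 0.56 -0.41
158.0 0.4 -0.24
```

>>> carry_out --pt "1 -0.35 0 0 0" --pt "1 -0.58 0 0 0" --pt "1 -0.69 -0.05 0 0" --pt "1 -0.69 -0.12 0 0" --pt "1 -0.67 -0.19 0 0" --pt "1 -0.65 -0.26 0 0" --pt "1 0 0 0 0"

```text
time: 12.15
tool_pos: [0.4627, 0.2366, 0.0595]
ee_rot: [0.975, 1.569, 0.777]
wrist_force: [2.4, 3.2, -1.3]
width: 0.0111
```

```bash
python3 - <<'E'
from h import *
plan([.463,.2414,.019],HY)
s=robot.snapshot('side')
im=s['image'][:,:,::-1][200:350,240:440]
cv2.imwrite('pics/lift.png',cv2.convertScaleAbs(cv2.resize(im,None,fx=4,fy=4,interpolation=cv2.INTER_CUBIC),alpha=1.7))
E
```

```text
t 12.15 pos [0.4627 0.2366 0.0595] psi 78.6 q1,q6 [ 20.8 -57.8] F [ 2.4  3.2 -1.3] w 0.0111
 shift now cm [ 4.05  0.47 -0.07] turn 0.2 then shift after turn [ 4.05  0.47 -0.07]  q1 target 27.5
```

View pics/lift.png

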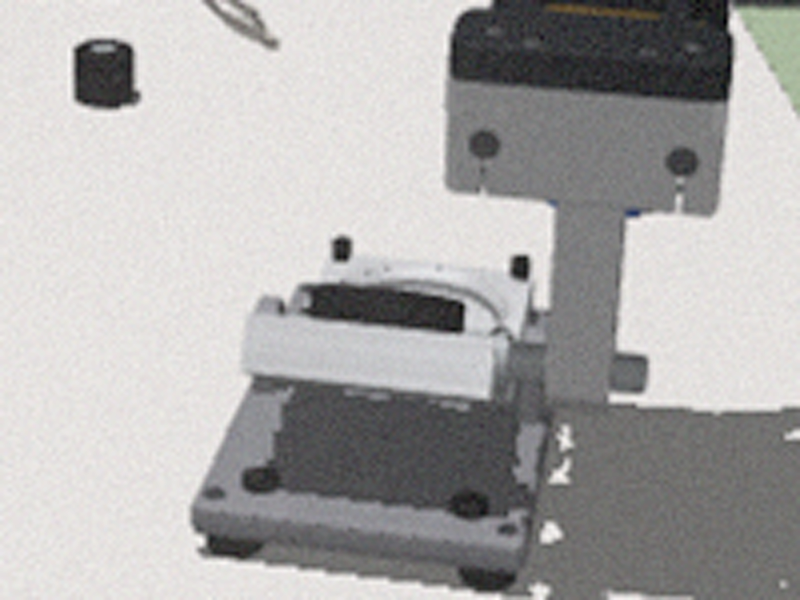

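The plate is up about 35° with the mount still in its pocket, and the forces are small. Continuing.

>>> carry_out --pt "1 -0.61 -0.33 0 0" --pt "1 -0.58 -0.39 0 0" --pt "1 -0.53 -0.45 0 0" --pt "1 -0.48 -0.5 0 0" --pt "1 -0.43 -0.55 0 0" --pt "1 -0.37 -0.59 0 0" --pt "1 -0.31 -0.63 0 0" --pt "1 -0.24 -0.65 0 0" --pt "1 0 0 0 0"

```text
time: 13.1
tool_pos: [0.4552, 0.199, 0.0976]
ee_rot: [1.218, 1.562, 1.02]
wrist_force: [-1.2, 7.3, 10.9]
width: 0.0112
```

>>> carry_out --pt "1 -0.25 -0.34 0 0" --pt "1 -0.2 -0.34 0 0" --pt "1 -0.1 -0.46 0 0" --pt "1 -0.05 -0.69 0 0" --pt "1 0.05 -0.93 0 0" --pt "1 0.21 -1.02 0 0" --pt "1 0.37 -0.98 0 0" --pt "1 0.5 -0.91 0 0" --pt "1 0.6 -0.82 0 0" --pt "1 0.65 -0.63 0 0" --pt "1 0.56 -0.41 0 0" --pt "1 0.4 -0.24 0 0" --pt "1 0 0 0 0" --pt "1 0 0 0 0"

```text
time: 14.5
tool_pos: [0.4381, 0.1195, 0.0651]
ee_rot: [-2.477, 1.568, -2.675]
wrist_force: [-1.2, 2.1, -1.0]
width: 0.0112
```

```bash
python3 - <<'E'
from h import *
plan([.463,.2414,.019],HY)
s=robot.snapshot('side')
im=s['image'][:,:,::-1][200:350,240:440]
cv2.imwrite('pics/over2.png',cv2.convertScaleAbs(cv2.resize(im,None,fx=4,fy=4,interpolation=cv2.INTER_CUBIC),alpha=1.7))
E
```

```text
t 14.5 pos [0.4381 0.1195 0.0651] psi 78.6 q1,q6 [  8.1 -70.5] F [-1.2  2.1 -1. ] w 0.0112
 shift now cm [ 4.59 12.45  0.04] turn 0.2 then shift after turn [4.590e+00 1.245e+01 1.000e-02]  q1 target 27.5
```

View pics/over2.png

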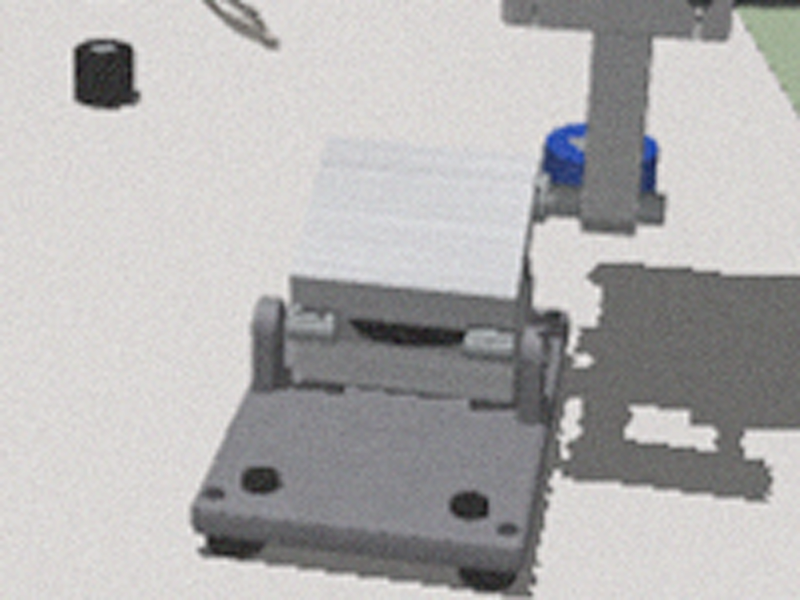

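The plate is at about 155° and the black mount shows in the gap by the hinge, lying in the nest. Next I lower the plate further.

>>> carry_out --pt "1 0.4 -0.22 0 0" --pt "1 0.4 -0.19 0 0" --pt "1 0.4 -0.15 0 0" --pt "1 0.4 -0.12 0 0" --pt "1 0.2 0 0 0" --pt "1 0 0 0 0" --pt "1 0 0 0 0"

```text
time: 15.25
tool_pos: [0.4371, 0.1135, 0.0474]
ee_rot: [3.084, 1.569, 2.885]
wrist_force: [-2.9, 4.9, -0.4]
width: 0.0111
```

>>> carry_out --pt "1 0.2 0 0 0" --pt "1 0.2 0 0 0" --pt "1 0.1 0 0 0" --pt "1 0 0 0 0" --pt "1 0 0 0 0"

```text
time: 15.75
tool_pos: [0.437, 0.1129, 0.0426]
ee_rot: [-2.416, 1.569, -2.614]
wrist_force: [-4.0, 1.0, 1.3]
width: 0.0109
```

Next I open gently, retreat straight up, then move clear so both cameras can see.

>>> carry_out --pt "0.8 0 0 0 0" --pt "0.7 0 0 0 0" --pt "0.6 0 0 0 0" --pt "0.5 0 0 0 0" --pt "0.5 0 0 0 0" --pt "0.5 -2 0 0 0" --pt "0.5 -3 0 0 0" --pt "0.5 -4 0 0 0" --pt "0.5 -4 0 0 0" --pt "0.5 0 -4 0 0" --pt "0.5 0 -5 0 0" --pt "0.5 0 -5 0 0" --pt "0.5 0 -5 0 0" --pt "0.5 0 -5 0 0" --pt "0.5 0 -5 0 0" --pt "0.5 0 0 0 0" --pt "0.5 0 0 0 0"

```text
time: 17.45
tool_pos: [0.3801, -0.1721, 0.1728]
ee_rot: [1.74, 1.57, 1.538]
wrist_force: [-0.3, -0.6, 0.4]
width: 0.0471
```

```bash
python3 - <<'E'
from h import *
plan([.463,.2414,.019],HY)
s=robot.snapshot('side');t=robot.snapshot('top')
f=lambda im,k:cv2.convertScaleAbs(cv2.resize(im,None,fx=k,fy=k,interpolation=cv2.INTER_CUBIC),alpha=1.7)
out=np.zeros((600,800,3),np.uint8)
out[:,:400]=f(s['image'][220:340,280:360,::-1],5)
out[:,:450]=f(s['image'][230:350,300:390,::-1],5)
out[:400,450:800]=f(t['image'][220:300,220:290,::-1],5)
cv2.imwrite('pics/final.png',out)
E
```

```text
t 17.45 pos [ 0.3801 -0.1721  0.1728] psi 78.4 q1,q6 [ -32.2 -110.6] F [-0.3 -0.6  0.4] w 0.0471
 shift now cm [15.4  42.16 -0.17] turn -0.0 then shift after turn [15.4  42.16 -0.14]  q1 target 27.5
```

View pics/final.png

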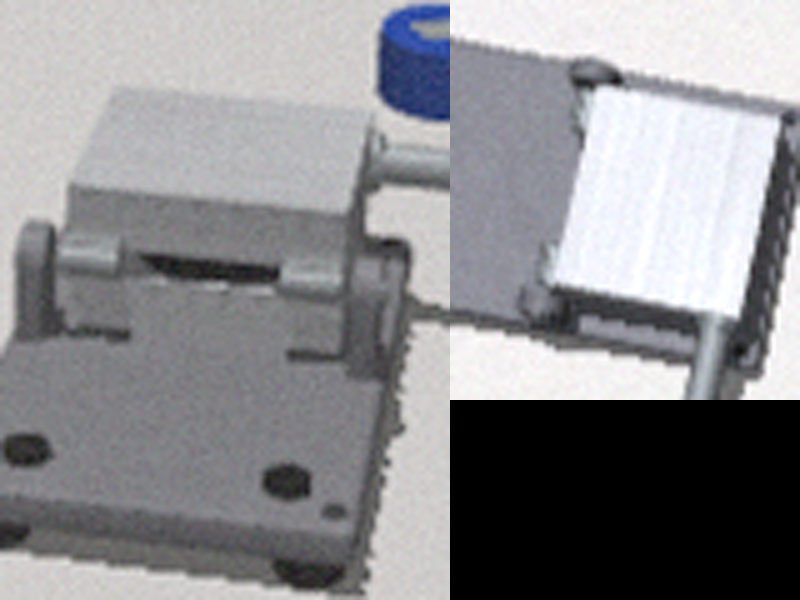

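```bash
python3 - <<'E'
from h import *
s=robot.snapshot('side');t=robot.snapshot('top')
for a,b in(((592,88),(70,185)),((555,290),(365,215)),((783,118),(115,88)),((743,315),(375,112))):
    print(tri(t,(220+(a[0]-450)/5,220+a[1]/5),s,(300+b[0]/5,230+b[1]/5)))
E
```

```text
(array([0.5475, 0.1535, 0.0617]), [np.float64(0.8), np.float64(0.8)])
(array([0.4707, 0.1663, 0.0606]), [np.float64(0.5), np.float64(0.5)])
(array([0.5353, 0.0825, 0.0599]), [np.float64(0.1), np.float64(0.1)])
(array([0.461 , 0.0972, 0.0602]), [np.float64(0.6), np.float64(0.6)])
```

The plate's back is level: the four corners triangulate to z = 60–62 mm. With it fully closed only about 3 mm of play remains, so the mount must be seated. Handing in.

```bash
python3 -c "
from h import *
print(robot.close_job())"
```

```text
the job is handed in; nothing more can be done
None
```

I seated the larger black mount face up in the flipper pocket and let go of it. Then I swung the plate over by its crank pin, lowered it shut and moved the arm clear. The job was handed in at about 17.5 s of the 51 s; the system gives no verdict.

**Seating in the pocket:** the side view showed the mount level and centred in the pocket. In the one top view I took, the arm blocked the pocket, so this rests on the side camera alone.

**Swing:** the readings at the end of each move stayed at or below about 13 N. I saw the mount still in the pocket at about 35° and lying in the nest at about 155°. I took no picture around the 50° point that step 2 asks for.

**Final state:** the closed plate's four back corners triangulate to 60–62 mm height, so it is level to about 1–2°. That is about 5 mm lower than I had roughly expected for the closed plate; I put this down to calibration and corner-picking error.

**Not seen directly:** the mount is hidden under the plate apart from a dark strip at the hinge gap. That it is fully seated and face-down follows from the plate closing flat with only about 3 mm of play.

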